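Park the hold-down weight and hold the print screen open

TASK

Take the weight with the orange grip off the screen's front rail and hang it astride the free part of the steel bar of the parking rack, letting go of it while the screen is still shut. Then lift the screen, which has a green tab to grip, to 40 degrees and hold it there so that the print can be looked over: finish with the fingers still holding it, since it falls shut if let go. Leave everything else where it is.

Things in the scene. Friction and masses are not known exactly. Their poses are not given: they have to be found in the camera images.
- press: Fixed hand-printing press: plywood board 340 (x) x 280 (y) x 20 mm with a hinged wooden screen shut on it. Origin: centre of the board's underside, on the table. Its x axis points from the front (robot side, green tab) to the hinge at the far side. Stands left or right of the rack, turned a little.
- screen (a joint): Opening angle of the wooden screen frame (rad): 0 shut, grows as its front rises, 0.698 is 40 degrees, stop at 1.4. Gravity shuts it (no spring, hardly any friction; 3 to 5 N up at the tab lifts it). Frame 270 (x) x 250 (y) mm, rails 24 wide, 36 high, mesh at the bottom; shut, its top is 58 mm above the table. Front rail's centre line: 278 mm before the hinge axis, press x = -133 mm.
- hinge (a point): Point on the screen's hinge axis, midway along it: press x = +145 mm, y = 0, 35 mm above the table. The axis is the press's y axis.
- tab (a point): Green upright tab fixed on the screen's front rail, 55 mm off its middle towards press -y: 24 (x) x 16 (y) x 50 (z) mm. This point: middle of its foot, on the rail's top, 278 mm before and (shut) 23 mm above the hinge axis. It turns with the screen; pinched on its two y faces it can pivot between fingers that keep pointing down.
- saddle: Loose clamp weight with orange grip, 0.3-0.5 kg, astride the screen's front rail: upside-down steel U, channel 30 wide, 28 deep, along its y axis. Crown 50 (x) x 50 (y) x 10 mm, legs 10 mm thick; on the crown the upright grip 18 (x) x 36 (y) x 45 high, top 55 mm above the origin. Origin: middle of the channel's roof; 58 mm above the table at the start, 161 mm once hung. Same after a half turn.
- rack: Fixed parking rack: grey foot 120 (x) x 340 (y) x 12 mm; posts at y = -150 and +150 mm with 26 mm ball caps; between them, along its y axis, a round steel bar 22 mm in diameter, axis 150 mm and top 161 mm above the table. Origin: centre of the foot's underside. The bar is free about y = -60 mm; the spare weight hangs at y = +90 mm. Stands left or right of the press, turned a little.
- spare: Bystander: the same kind of weight with a blue grip, hanging on the rack's bar at rack y = +80 to +100 mm (50 mm long along the bar). Origin as for the orange one.
- tape: Bystander: grey roll of tape, 100 mm across, 48 mm high, lying on the rack's foot under the bar. Origin: centre of its underside.
- jar_black: Bystander: black ink jar, 64 mm across, 85 mm high, on the left. Origin: centre of its underside.
- jar_teal: Bystander: teal ink jar, same size, on the right. Origin: centre of its underside.
- spray: Bystander: bottle with a red cap, 60 mm across, 190 mm high, on the left. Origin: centre of its underside.
- squeegee: Bystander: wooden squeegee with a black blade, 240 mm long, lying flat on the right. Origin: underside, middle of its wooden back.
- spatula: Bystander: ink spatula lying on the left. Origin: its underside.
Mind the look-alikes: they are no part of the job. Leave any pink, purple or yellow look-alike of the saddle alone.

How it is judged:
By the outcome, as a careful person would: the job done as asked, in the order asked, and still so for the second after the job is handed in, while the arm keeps its last pose, push and grip.
It also fails if it takes over 64 s, if anything falls off the work surface, if the arm or the gripper's body presses on something with over 40 N, if the wrist force passes 120 N, or if a joint passes its speed limit or range.

ROBOT

A 6-joint arm with a two-finger parallel gripper is mounted at the origin on the work surface. World frame = base frame: x ahead of the robot, y to its left, z up, the work surface at z = 0. Lengths are in m, angles in rad, forces in N, time in s.
With the tool pointing down it reaches from about 0.35 to 0.925 m from the base axis. Payload 6.4 kg.
Tool frame: the origin (TCP) lies midway between the tips of the shut fingers; the grasp point (between the pads) lies 19 mm behind it; z points along the fingers, y is the line along which they close (so a half turn about z gives the same grasp; the last joint's range is limited). The gripper opens to 94 mm and grips with 3 to 60 N. Pads are 16 mm wide; open, the fingers measure 119 mm over their backs; the gripper's body (75 mm by 177 mm) begins 78 mm behind the grasp point.
Start: joints at [0.943, 0.245, 1.558, -0, 1.339, -0.174], TCP at [0.285, 0.584, 0.183] pointing down, gripper open.
Joint ranges: [-3.13, 3.13], [-1.02, 2.26], [0.13, 2.54], [-0.95, 4.09], [0.21, 2.88], [-2.74, 2.74]. Speed limits (rad/s): [2.57, 2.57, 3.14, 3.14, 3.14, 3.14].

INTERFACE

Orientations are given as a rotation vector (axis times angle).
In Python, from rig import env gives the robot as it stands.
- The arm moves only by the tool drive_tool, never from a script. Its argument "rows" is a list of rows, each a list of 5 numbers: the closure, from 0 (fully open) to 1 (shut), then the shift along the tool's x, y, z in mm, then the turn about the tool's z in degrees. In form: [[gripper, dx, dy, dz, turn], ...]. A call has 1 to 12 rows; each row is the pose to reach, as a shift and turn from the pose commanded when the call began, along the tool's axes at that moment; what a row does not reach only later rows make up. A row lasts 1/12 s, in which the tool goes at most 41.7 mm and 7.16 degrees, less where a joint would pass 70% of its speed; a pose out of reach is approached as far as the arm can. A call with a gripper value outside its range is refused whole. The fingers move at their own pace and stop on an object; "newtons" is the grip in N (left out, the last holds). Time passes only in rows, so rows that repeat a pose let the fingers close. It gives the time, the measured TCP pose, the force, the opening and the grip force at its end, in the units of the state.
- env.observe(): the state, without advancing time (a new reading comes with each control period).
- env.get_image(name): name is "side" or "top"; returns (picture, depth): 384x512x3 uint8, red, green, blue; 384x512 float32, m along the optical axis (not along the pixel's ray), 0 where there is no reading.
- env.calibration(name): a dict with "fx", "fy", "cx", "cy" (pixels), "eye" and "rotation" of the camera in the world. Camera axes: x right, y down, z forward; pixel columns grow to the right and rows downward; lengths in m; the calibration is good to about 2 mm. A picture is of the moment at which its call begins. calibration takes no time and is no camera call.
- env.hand_in(): hands the job in; it is judged then, once.
The state is a dict: "t": time; "qpos": joint angles; "qvel": joint speeds; "effort": joint torques, N m; "tool_pos": TCP position; "tool_rot": TCP orientation; "wrist_force": force on the tool from outside, world axes, zero at the start; "wrist_torque": the same for the moment, N m; "opening": finger opening in m; "gripper_force": force on a finger pad.
Only numpy, scipy, OpenCV 4.12 (cv2) and the standard library are available. Lean on these libraries where they do the work, as an engineer would, in place of code of your own. Each camera call takes 0.05 s, during which the arm holds its last target. There are 200 camera calls.

## Working session

There is one attempt and no reset: what is moved stays moved. The work goes in short steps, Python scripts to look and compute and a tool call to move; the robot and the scene stay as the last step left them, time stands still between calls to the robot, and variables do not carry over. Pictures are saved under pics/ and viewed, at most 10 in all, crops included, and the job is handed in when it is done.

Besides the shell and the picture viewer there is one more tool, called after "Emit:" as name([rows], argument=value, ...), one row to a line, values as JSON. drive_tool: Moves the arm, as the interface text tells. Its arguments: {"type":"object","properties":{"rows":{"type":"array"},"newtons":{"type":"number"}},"required":["rows"]}

```bash
mkdir -p pics; cat > h.py <<'E'
import numpy as np,cv2
from rig import env
from scipy.spatial.transform import Rotation as R
def shot(n,tag):
    im,d=env.get_image(n); np.savez(f'pics/{tag}.npz',im=im,d=d); cv2.imwrite(f'pics/{tag}.png',im[:,:,::-1]); return im,d
def world(n,d,u=None,v=None):
    c=env.calibration(n); V,U=np.mgrid[:d.shape[0],:d.shape[1]].astype(float)
    P=np.stack([(U-c['cx'])/c['fx']*d,(V-c['cy'])/c['fy']*d,d],-1)
    Rm=np.array(c['rotation']); Rm=Rm if Rm.shape==(3,3) else R.from_rotvec(Rm).as_matrix()
    return P@Rm.T+np.array(c['eye'])
E
python3 - <<'E'
from h import *
for n in('top','side'):
    im,d=shot(n,n+'0'); W=world(n,d); print(n,env.calibration(n),W[200,256],W[300,100])
print(env.observe())
E
```

```text
top {'fx': 439.38237915848737, 'fy': 439.38237915848737, 'cx': 257.5709298120789, 'cy': 192.03197394227206, 'eye': array([0.23068093, 0.04595543, 1.60299431]), 'rotation': array([-2.1023214 ,  2.14611655, -0.18670397])} [0.49370085 0.05812091 0.00081616] [0.17689369 0.40683225 0.59545873]
side {'fx': 347.5042662281359, 'fy': 347.5042662281359, 'cx': 256.22773858052994, 'cy': 192.18306416163983, 'eye': array([-0.07288244, -0.67737032,  0.8014578 ]), 'rotation': array([-2.10417842,  0.75865094, -0.35749464])} [0.53998288 0.09705773 0.02739041] [-0.04923562 -0.0415323   0.10763141]
{'t': 0.1, 'qpos': array([ 9.42890268e-01,  2.45762643e-01,  1.55887767e+00,  1.24697990e-07,
        1.33869358e+00, -1.74089635e-01]), 'qvel': array([-5.14113797e-05, -8.77604505e-04, -2.04891317e-03, -6.83793409e-05,
        1.06346170e-03, -2.90301732e-04]), 'effort': array([ 1.21339890e-03, -4.16910589e+01, -3.15527666e+01,  6.86800783e-02,
        3.09104612e-02, -4.03342801e-05]), 'tool_pos': array([0.28460412, 0.5837394 , 0.18175157]), 'tool_rot': array([-7.06598638e-01, -3.06039960e+00,  2.51754146e-03]), 'wrist_force': array([ 0.08149897,  0.05644878, -0.43585425]), 'wrist_torque': array([-0.03939628,  0.02795249, -0.05680695]), 'gripper_force': 0.0, 'opening': 0.09399375755750226}
```

View pics/top0.png

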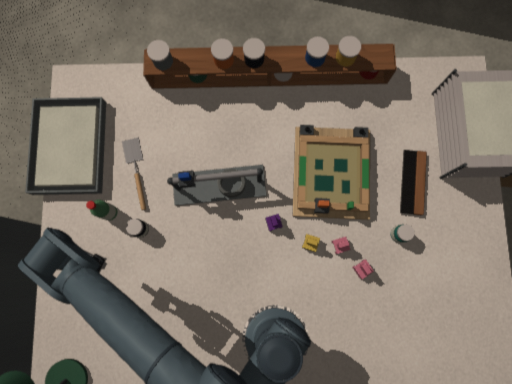

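View pics/side0.png

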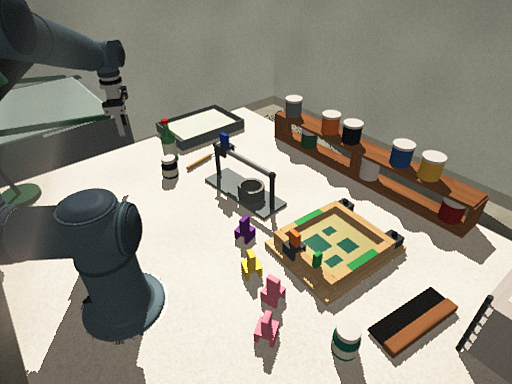

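Candidates in top view: orange saddle (323,204) on the screen's front rail; purple (274,222), yellow (311,243), pinks (341,244) and (363,269), on the table, and blue spare (185,176) on the bar. Only the orange one on the rail matches the description. The green tab is at (351,206). Next, a close crop and measurements.

```bash
python3 - <<'E'
from h import *
a=np.load('pics/top0.npz');b=np.load('pics/side0.npz')
c1=cv2.resize(a['im'][120:225,285:385],None,fx=4,fy=4,interpolation=cv2.INTER_CUBIC)
c2=cv2.resize(b['im'][200:305,260:360],None,fx=4,fy=4,interpolation=cv2.INTER_CUBIC)
cv2.imwrite('pics/crop1.png',np.hstack([c1,c2])[:,:,::-1])
for n,f,rng in(('top',a,dict(o=(190,220,305,340),b=(165,190,170,200),g=(195,215,342,365))),('side',b,dict(o=(225,265,275,315),b=(128,155,215,235),g=(245,275,308,325)))):
    W=world(n,f['d']); h=cv2.cvtColor(f['im'],cv2.COLOR_RGB2HSV).astype(int)
    for k,(r0,r1,c0,c1_) in rng.items():
        H=h[r0:r1,c0:c1_];P=W[r0:r1,c0:c1_]
        hu={'o':(3,12),'b':(105,125),'g':(50,75)}[k]
        m=(H[...,0]>=hu[0])&(H[...,0]<=hu[1])&(H[...,1]>(215 if k=='o' else 140))&(H[...,2]>60)&(P[...,2]>.06)
        p=P[m]; print(n,k,len(p),p.mean(0).round(4),p.min(0).round(4),p.max(0).round(4),np.percentile(p[:,2],90) if len(p) else 0)
    # bar
    m=(W[...,2]>.135)&(W[...,2]<.20)&(W[...,0]>.2)&(W[...,0]<.7)&(W[...,1]<.6)&(W[...,1]>-.05)
    v,u=np.where(m); sel=(v<215)&(v>120)&(u>160)&(u<285); p=W[v[sel],u[sel]]
    q=p[(p[:,2]>.152)&(p[:,2]<.166)]
    pf=np.polyfit(q[:,1],q[:,0],1);print(n,'bar x=',pf,'y',q[:,1].min(),q[:,1].max(),'z',np.percentile(q[:,2],95),len(q))
    # press frame top
    m=(W[...,2]>.050)&(W[...,2]<.064)&(W[...,0]>.3)&(W[...,0]<.75)&(W[...,1]<.05)&(W[...,1]>-.35)
    q=W[m]; 
    if n=='top': m[:125]=0;m[:,:290]=0; m[:,375:]=0
    else: m[:195]=0; m[:,:265]=0;m[:,405:]=0
    m=cv2.morphologyEx(m.astype(np.uint8),cv2.MORPH_OPEN,np.ones((2,2)))>0
    q=W[m]; r=cv2.minAreaRect((q[:,:2]*1000).astype(np.float32)); print(n,'frame',len(q),r,np.median(q[:,2]))
    m=(W[...,2]>.012)&(W[...,2]<.026); 
    if n=='top': m[:120]=0;m[230:]=0;m[:,:287]=0; m[:,375:]=0
    else: m[:195]=0; m[310:]=0;m[:,:262]=0;m[:,412:]=0
    m=cv2.morphologyEx(m.astype(np.uint8),cv2.MORPH_OPEN,np.ones((2,2)))>0
    q=W[m]; r=cv2.minAreaRect((q[:,:2]*1000).astype(np.float32)); print(n,'board',len(q),r)
E
```

```text
<stdin>:12: RuntimeWarning: Mean of empty slice.
  ret = um.true_divide(
Traceback (most recent call last):
ValueError: zero-size array to reduction operation minimum which has no identity
```

View pics/crop1.png

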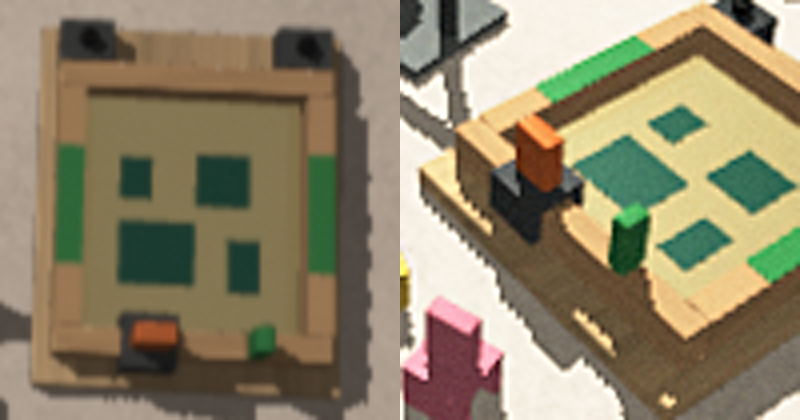

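The crop confirms the orange grip on a dark crown astride the front rail (top px 323.7,203.7) with the green tab to its right (350.5,205.5). I'll loosen the colour masks.

```bash
cat > meas.py <<'E'
from h import *
def run(fs):
  for n,f,rng in(('top',fs[0],dict(o=(190,220,305,340),b=(165,190,170,200),g=(195,215,342,365))),('side',fs[1],dict(o=(225,265,275,315),b=(128,155,215,235),g=(245,275,308,325)))):
    W=world(n,f['d']); h=cv2.cvtColor(f['im'],cv2.COLOR_RGB2HSV).astype(int)
    for k,(r0,r1,c0,c1_) in rng.items():
        H=h[r0:r1,c0:c1_];P=W[r0:r1,c0:c1_]
        hu={'o':(2,14),'b':(100,130),'g':(45,85)}[k]
        m=(H[...,0]>=hu[0])&(H[...,0]<=hu[1])&(H[...,1]>(190 if k=='o' else 100))&(P[...,2]>(.09 if k=='o' else .075))
        p=P[m]
        if len(p):
            zt=np.percentile(p[:,2],90); t=p[p[:,2]>zt-.006]
            r=cv2.minAreaRect((t[:,:2]*1000).astype(np.float32))
            print(n,k,len(p),'all',p.mean(0).round(4),'top',zt.round(4),len(t),t.mean(0).round(4),'rect',np.round(r[0],1),np.round(r[1],1),round(r[2],1))
    m=(W[...,2]>.150)&(W[...,2]<.167)&(W[...,0]>.3)&(W[...,0]<.65)&(W[...,1]<.32)&(W[...,1]>0)
    if n=='top': m[:150]=0;m[215:]=0;m[:,:165]=0;m[:,285:]=0
    else: m[:130]=0;m[205:]=0;m[:,:205]=0;m[:,285:]=0
    q=W[m]; pf=np.polyfit(q[:,1],q[:,0],1);res=q[:,0]-np.polyval(pf,q[:,1]);print(n,'bar x=',pf.round(4),'y',np.percentile(q[:,1],[1,99]).round(3),'z95',np.percentile(q[:,2],95).round(4),len(q),'res',res.std().round(4))
    m0=(W[...,2]>.053)&(W[...,2]<.063)
    m1=(W[...,2]>.014)&(W[...,2]<.026)
    for nm,m in(('frame',m0),('board',m1)):
        if n=='top': m[:120]=0;m[230:]=0;m[:,:287]=0; m[:,375:]=0
        else: m[:195]=0; m[310:]=0;m[:,:262]=0;m[:,412:]=0
        m=cv2.morphologyEx(m.astype(np.uint8),cv2.MORPH_OPEN,np.ones((3,3)))>0
        q=W[m]; r=cv2.minAreaRect((q[:,:2]*1000).astype(np.float32)); print(n,nm,len(q),np.round(r[0],1),np.round(r[1],1),round(r[2],2),np.median(q[:,2]).round(4))
if __name__=='__main__': run([np.load('pics/top0.npz'),np.load('pics/side0.npz')])
E
python3 meas.py
```

```text
top o 8 all [ 0.4504 -0.1742  0.1076] top 0.113 5 [ 0.45   -0.1742  0.11  ] rect [ 450.2 -173.6] [22.8  0.8] 85.6
top b 97 all [0.5405 0.286  0.2204] top 0.2191 48 [0.5374 0.2848 0.2456] rect [398.3 166.3] [411.4  32.8] 40.2
top g 46 all [ 0.4518 -0.2669  0.1023] top 0.1115 25 [ 0.453  -0.268   0.1096] rect [ 451.8 -268.3] [14.4 22. ] 85.8
top bar x= [-0.109  0.57 ] y [0.038 0.314] z95 0.1655 473 res 0.008
top frame 832 [ 579.6 -222.9] [250.4 270. ] 86.12 0.0581
top board 1258 [ 588.9 -222.2] [278.4 339.1] 86.29 0.0211
side o 71 all [ 0.4475 -0.1891  0.1127] top 0.1118 31 [ 0.4384 -0.1972  0.132 ] rect [ 201.5 -429. ] [739.6  29.1] 44.4
side b 103 all [0.5425 0.2815 0.1991] top 0.2159 32 [0.545  0.284  0.2151] rect [546.6 286.5] [17.7 37.2] 3.2
side g 104 all [ 0.4501 -0.2748  0.0967] top 0.1086 45 [ 0.4525 -0.2734  0.1071] rect [ 454.  -272.8] [24.1 15. ] 3.5
side bar x= [-0.109   0.5691] y [0.032 0.305] z95 0.1641 351 res 0.0091
side frame 1819 [ 594.4 -226.9] [251.7 300.2] 85.9 0.0581
side board 3282 [ 560.9 -255.6] [366.9 426.5] 48.05 0.0228
```

```bash
python3 - <<'E'
from h import *
for n in('top','side'):
    f=np.load(f'pics/{n}0.npz');W=world(n,f['d']);h=cv2.cvtColor(f['im'],cv2.COLOR_RGB2HSV).astype(int)
    m=(h[...,0]<16)&(h[...,1]>140)&(W[...,2]>.085)&(W[...,2]<.12)&(W[...,0]>.4)&(W[...,0]<.5)&(W[...,1]<-.12)&(W[...,1]>-.24)
    for lo,hi in((.085,.12),(.107,.12)):
        t=W[m&(W[...,2]>lo)]
        if len(t)>3: r=cv2.minAreaRect((t[:,:2]*1000).astype(np.float32)); print(n,'orange',len(t),t.mean(0).round(4),t.min(0).round(4),t.max(0).round(4),np.round(r[0],1),np.round(r[1],1),round(r[2],1))
    m=(W[...,2]>.06)&(W[...,2]<.074)&(W[...,0]>.4)&(W[...,0]<.5)&(W[...,1]<-.12)&(W[...,1]>-.24)
    t=W[m]; print(n,'crown',len(t),t.mean(0).round(4),t.min(0).round(4),t.max(0).round(4))
    m=(W[...,2]>.157)&(W[...,2]<.164)&(W[...,0]>.45)&(W[...,0]<.62)&(W[...,1]<.245)&(W[...,1]>0.05)
    p=W[m][:,:2].astype(np.float32)
    vx,vy,x0,y0=cv2.fitLine(p,cv2.DIST_HUBER,0,.001,.001).ravel(); s=vx/vy
    print(n,'bar',len(p),'slope',s,'yaw',np.degrees(np.arctan(-s)),'x at y=.12',x0+s*(.12-y0), 'zmax',W[m][:,2].max(),'res',np.std(p[:,0]-x0-s*(p[:,1]-y0)))
    m=(W[...,2]>.006)&(W[...,2]<.018)&(W[...,0]>.4)&(W[...,0]<.65)&(W[...,1]<.37)&(W[...,1]>-.05)
    m=cv2.morphologyEx(m.astype(np.uint8),cv2.MORPH_OPEN,np.ones((3,3)))>0
    q=W[m]; r=cv2.minAreaRect((q[:,:2]*1000).astype(np.float32)); print(n,'foot',len(q),np.round(r[0],1),np.round(r[1],1),round(r[2],2))
    m=(W[...,2]>.164)&(W[...,2]<.185)&(W[...,0]>.45)&(W[...,0]<.62)
    for nm,lo,hi in(('capR',-.05,.06),('capL',.29,.36)):
        t=W[m&(W[...,1]>lo)&(W[...,1]<hi)]; print(n,nm,len(t),t.mean(0).round(4) if len(t) else '')
    m=(W[...,2]>.205)&(W[...,2]<.225)&(W[...,0]>.45)&(W[...,0]<.62)&(W[...,1]>.2)
    t=W[m]; print(n,'blue',len(t),t.mean(0).round(4))
E
```

```text
top orange 67 [ 0.4579 -0.173   0.1099] [ 0.4489 -0.19    0.0863] [ 0.4674 -0.1563  0.1199] [ 458.6 -173.4] [33.7 17.7] 85.9
top orange 53 [ 0.4589 -0.1741  0.1131] [ 0.4489 -0.1894  0.1073] [ 0.4674 -0.158   0.1199] [ 458.6 -174. ] [32.  17.7] 85.9
top crown 169 [ 0.4572 -0.1756  0.0663] [ 0.4339 -0.2399  0.06  ] [ 0.4858 -0.1224  0.0739]
top bar 218 slope -0.08156982 yaw 4.663282 x at y=.12 0.55789703 zmax 0.16393580253096807 res 0.005400248
top foot 1276 [552.7 195.7] [121.3 339.2] 4.82
top capR 4 [0.5666 0.0457 0.1661]
top capL 68 [0.5367 0.3084 0.1704]
top blue 67 [0.5433 0.2891 0.2151]
side orange 124 [ 0.457  -0.1811  0.1042] [ 0.4509 -0.1964  0.0852] [ 0.4709 -0.1605  0.1158] [ 460.  -179.2] [35.9 18.5] 83.9
side orange 64 [ 0.4595 -0.1795  0.1117] [ 0.4523 -0.1963  0.1071] [ 0.4709 -0.1605  0.1158] [ 460.6 -178.6] [34.3 17.4] 82.7
side crown 178 [ 0.453  -0.1831  0.067 ] [ 0.4339 -0.236   0.06  ] [ 0.4856 -0.1217  0.0738]
side bar 145 slope -0.08506937 yaw 4.8624086 x at y=.12 0.55832887 zmax 0.1638226418731964 res 0.004490041
side foot 1153 [556.3 190.3] [126.7 342.1] 4.65
side capR 1 [0.5694 0.0402 0.1642]
side capL 27 [0.5307 0.2998 0.1718]
side blue 45 [0.5449 0.2824 0.2132]
```

```bash
cat >> h.py <<'E'
def to(x,y,z,yaw):
    "shift (mm, tool axes) and turn (deg) to reach TCP x,y,z (mm) with tool y at yaw deg (mod 180)"
    o=env.observe(); M=R.from_rotvec(o['tool_rot']).as_matrix()
    d=M.T@(np.array([x,y,z])-1000*o['tool_pos']); a=np.degrees(np.arctan2(M[1,1],M[0,1]))
    t=(a-yaw+90)%180-90
    print('t',round(o['t'],2),'pos',(1000*o['tool_pos']).round(1),'yaw',a.round(2),'shift',d.round(1),'turn',round(t,2),'F',o['wrist_force'].round(1),'tq',o['wrist_torque'].round(2),'open',round(o['opening']*1000,1),'grip',round(o['gripper_force'],1),'q6',o['qpos'][[0,5]].round(2), 'tilt',M[:,2].round(3))
E
python3 -c "
from h import *
to(284,584,320,64); to(459.5,-176,260,-4.5)"
```

```text
t 0.1 pos [284.6 583.7 181.8] yaw 64.0 shift [   0.7   -0.3 -138.2] turn -0.0 F [ 0.1  0.1 -0.4] tq [-0.04  0.03 -0.06] open 94.0 grip 0.0 q6 [ 0.94 -0.17] tilt [-0.001 -0.001 -1.   ]
t 0.1 pos [284.6 583.7 181.8] yaw 64.0 shift [-490.2 -606.3  -77.4] turn 68.5 F [ 0.1  0.1 -0.4] tq [-0.04  0.03 -0.06] open 94.0 grip 0.0 q6 [ 0.94 -0.17] tilt [-0.001 -0.001 -1.   ]
```

Emit:
drive_tool([
  [0,0,0,-40,0],
  [0,0,0,-80,0],
  [0,0,0,-120,0],
  [0,-25,-31,-120,4],
  [0,-50,-62,-120,8],
  [0,-75,-93,-120,12],
  [0,-100,-124,-120,16],
  [0,-125,-155,-120,20],
  [0,-150,-186,-120,24],
  [0,-175,-217,-120,28],
  [0,-200,-248,-120,32],
  [0,-225,-279,-120,36],
])

```text
t: 1.1
tool_pos: [0.3645, 0.2331, 0.3024]
tool_rot: [-1.622, -2.691, 0.0]
wrist_force: [0.6, 0.3, 0.5]
opening: 0.0938
gripper_force: 0.0
```

```bash
python3 -c "
from h import *
to(459.5,-176,200,-4.5)"
```

```text
t 1.1 pos [364.5 233.1 302.4] yaw 27.84 shift [-406.1 -107.   102.4] turn 32.34 F [0.6 0.3 0.5] tq [-0.04  0.01  0.  ] open 93.8 grip 0.0 q6 [ 0.31 -0.18] tilt [-0. -0. -1.]
```

Emit:
drive_tool([
  [0,-37,-10,0,3],
  [0,-74,-20,0,6],
  [0,-111,-30,0,9],
  [0,-148,-39,0,12],
  [0,-185,-49,0,15],
  [0,-222,-59,0,18],
  [0,-259,-68,10,21],
  [0,-296,-78,30,24],
  [0,-333,-88,50,27],
  [0,-370,-98,70,30],
  [0,-406,-107,90,32.3],
  [0,-406,-107,102,32.3],
])

```text
t: 2.1
tool_pos: [0.4606, -0.178, 0.1985]
tool_rot: [-2.309, -2.129, 0.002]
wrist_force: [-1.1, 0.3, -0.4]
opening: 0.0943
gripper_force: 0.0
```

```bash
python3 - <<'E'
from h import *
to(459.5,-176,76,-4.5)
f,d=shot('side','s1'); g,d2=shot('top','t1')
c1=cv2.resize(f[150:290,230:370],None,fx=4,fy=4,interpolation=cv2.INTER_CUBIC)
cv2.imwrite('pics/s1c.png',c1[:,:,::-1])
E
```

```text
t 2.1 pos [ 460.6 -178.   198.5] yaw -4.65 shift [  1.9  -1.  122.5] turn -0.15 F [-1.1  0.3 -0.4] tq [0.01 0.1  0.05] open 94.3 grip 0.0 q6 [-0.6  -0.52] tilt [-0.002  0.    -1.   ]
```

View pics/s1c.png

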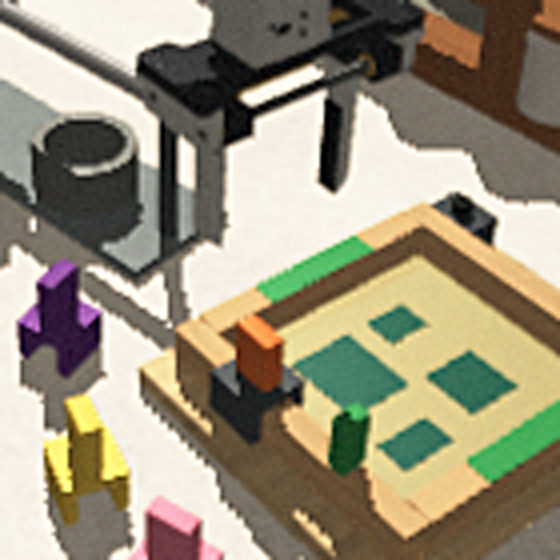

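The open fingers (crop px 205,230 and 333,185) straddle the orange grip (262,350) fore and aft, well above it. Descending.

Emit:
drive_tool([
  [0,1,-1,35,0],
  [0,2,-1,70,0],
  [0,2,-1,100,0],
  [0,2,-1,115,0],
  [0,2,-1,122,0],
  [0,2,-1,122,0],
  [0.6,2,-1,122,0],
  [0.9,2,-1,122,0],
  [1,2,-1,122,0],
  [1,2,-1,122,0],
  [1,2,-1,122,0],
  [1,2,-1,122,0],
], newtons=45)

```text
t: 3.2
tool_pos: [0.4604, -0.172, 0.0792]
tool_rot: [2.303, 2.136, 0.0]
wrist_force: [-0.5, -1.1, -0.2]
opening: 0.0575
gripper_force: 0.0
```

```bash
python3 -c "
from h import *
to(459.5,-176,176,-4.5)"
```

```text
t 3.2 pos [ 460.4 -172.    79.2] yaw -4.3 shift [ -4.1  -0.5 -96.8] turn 0.2 F [-0.5 -1.1 -0.2] tq [-0.04  0.07  0.03] open 57.5 grip 0.0 q6 [-0.59 -0.51] tilt [ 0.001 -0.    -1.   ]
```

Emit:
drive_tool([
  [0.5,-4,0,2,0],
  [1,-4,0,2,0],
  [1,-4,0,2,0],
  [1,-4,0,2,0],
  [1,-4,0,2,0],
  [1,-4,0,2,0],
  [1,-4,0,2,0],
  [1,-4,0,2,0],
  [1,-4,0,2,0],
  [1,-4,0,2,0],
  [1,-4,0,2,0],
  [1,-4,0,2,0],
])

```text
t: 4.2
tool_pos: [0.4599, -0.1758, 0.0767]
tool_rot: [2.303, 2.136, 0.0]
wrist_force: [0.9, -0.8, -1.2]
opening: 0.0176
gripper_force: 45.0
```

```bash
python3 -c "
from h import *
to(459.5,-176,176,-4.5)"
```

```text
t 4.2 pos [ 459.9 -175.8   76.7] yaw -4.3 shift [ -0.2  -0.4 -99.3] turn 0.2 F [ 0.9 -0.8 -1.2] tq [-0.1  -0.14  0.01] open 17.6 grip 45.0 q6 [-0.6  -0.52] tilt [ 0. -0. -1.]
```

Emit:
drive_tool([
  [1,0,0,-10,0],
  [1,0,0,-35,0],
  [1,0,0,-70,0],
  [1,0,0,-105,0],
  [1,0,0,-140,0],
  [1,0,0,-170,0],
  [1,0,0,-180,0],
  [1,0,0,-180,0],
])

```text
t: 4.87
tool_pos: [0.4608, -0.1765, 0.2595]
tool_rot: [2.3, 2.133, 0.002]
wrist_force: [0.8, 0.3, -4.8]
opening: 0.0174
gripper_force: 45.0
```

```bash
python3 -c "
from h import *
to(557.5,134,256,4.8)"
```

```text
t 4.87 pos [ 460.8 -176.5  259.5] yaw -4.3 shift [316.9  73.2   3. ] turn -9.1 F [ 0.8  0.3 -4.8] tq [-0.05  0.05 -0.02] open 17.4 grip 45.0 q6 [-0.6  -0.52] tilt [ 0.004 -0.003 -1.   ]
```

Emit:
drive_tool([
  [1,15,3,0,-0.5],
  [1,47,11,0,-1.5],
  [1,83,19,0,-2.5],
  [1,119,27,0,-3.5],
  [1,155,36,0,-4.5],
  [1,191,44,0,-5.5],
  [1,227,52,0,-6.5],
  [1,260,60,0,-7.5],
  [1,288,66,0,-8.5],
  [1,308,71,0,-9.1],
  [1,317,73,0,-9.1],
  [1,317,73,0,-9.1],
])

```text
t: 5.87
tool_pos: [0.555, 0.1361, 0.2535]
tool_rot: [-2.121, -2.312, 0.006]
wrist_force: [-0.5, -0.1, -5.3]
opening: 0.0174
gripper_force: 45.0
```

```bash
python3 - <<'E'
from h import *
to(557.5,134,180,4.8)
out=[]
for n in('top','side'):
    im,d=shot(n,n+'2');W=world(n,d)
    hs=cv2.cvtColor(im,cv2.COLOR_RGB2HSV).astype(int)
    box=(W[...,0]>.50)&(W[...,0]<.62)&(W[...,1]>.08)&(W[...,1]<.19)
    m=(hs[...,0]<16)&(hs[...,1]>150)&box&(W[...,2]>.22); t=W[m]; print(n,'or',len(t),t.mean(0).round(4) if len(t) else '')
    m=(W[...,2]>.2)&(W[...,2]<.27)&box&(hs[...,1]<110); t=W[m]
    print(n,'dark',len(t),[np.percentile(t,q,axis=0).round(3) for q in(2,50,98)])
    # bar edges each side, local
    for lo,hi in((.06,.10),(.17,.24)):
        m=(W[...,2]>.145)&(W[...,2]<.165)&(W[...,0]>.53)&(W[...,0]<.60)&(W[...,1]>lo)&(W[...,1]<hi);t=W[m]
        tt=t[t[:,2]>t[:,2].max()-.004]
        print(n,'bar',lo,hi,len(t),t.mean(0).round(4),'crest',tt.mean(0).round(4),len(tt))
    r=(90,115) if 0 else None
    v,u=np.where(box&(W[...,2]>.14)); cu,cv_=int(np.median(u)),int(np.median(v)); print(cu,cv_)
    out.append(cv2.resize(im[max(0,cv_-45):max(0,cv_-45)+90,cu-50:cu+50],(400,360),interpolation=cv2.INTER_CUBIC))
cv2.imwrite('pics/c2.png',np.hstack(out)[:,:,::-1])
E
```

```text
t 5.87 pos [555.  136.1 253.5] yaw 4.92 shift [-2.3  2.7 73.5] turn 0.12 F [-0.5 -0.1 -5.3] tq [-0.07  0.06  0.01] open 17.4 grip 45.0 q6 [ 0.04 -0.04] tilt [-0.005 -0.    -1.   ]
top or 0 Traceback (most recent call last):
  File "<stdin>", line 10, in <module>
    return _quantile_unchecked(
        a, q, axis, out, overwrite_input, method, keepdims, weights)
    return _ureduce(a,
                    func=_quantile_ureduce_func,
    ...<5 lines>...
                    overwrite_input=overwrite_input,
                    method=method)
    r = func(a, **kwargs)
    result = _quantile(arr,
                       quantiles=q,
    ...<2 lines>...
                       out=out,
                       weights=wgt)
    slices_having_nans = np.isnan(arr[-1, ...])
                                  ~~~^^^^^^^^^
IndexError: index -1 is out of bounds for axis 0 with size 0
```

Emit:
drive_tool([
  [1,-2,2,8,0],
  [1,-2,2,18,0],
  [1,-2,2,27,0],
  [1,-2,2,27,0],
  [1,-2,2,27,0],
])

```text
t: 6.33
tool_pos: [0.5577, 0.1323, 0.2283]
tool_rot: [-2.126, -2.31, 0.003]
wrist_force: [0.1, 0.5, -4.6]
opening: 0.0174
gripper_force: 45.0
```

```bash
python3 - <<'E'
from h import *
to(557.5,134,180,4.8)
im,d=shot('side','side3');W=world('side',d)
hs=cv2.cvtColor(im,cv2.COLOR_RGB2HSV).astype(int)
box=(W[...,0]>.50)&(W[...,0]<.62)&(W[...,1]>.08)&(W[...,1]<.19)
m=(hs[...,0]<16)&(hs[...,1]>150)&box&(W[...,2]>.2); t=W[m]; print('or',len(t),t.mean(0).round(4) if len(t) else '')
m=(W[...,2]>.17)&(W[...,2]<.218)&box&(hs[...,1]<110); t=W[m]
print('dark',len(t),[np.percentile(t,q,axis=0).round(4) for q in(2,50,98)])
for lo,hi in((.05,.095),(.18,.24)):
    m=(W[...,2]>.135)&(W[...,2]<.165)&(W[...,0]>.53)&(W[...,0]<.60)&(W[...,1]>lo)&(W[...,1]<hi);t=W[m]
    tt=t[t[:,2]>.157]; print('bar',len(t),t.mean(0).round(4),'crest',tt.mean(0).round(4),len(tt),t[:,2].max())
v,u=np.where(box&(W[...,2]>.14)&(W[...,2]<.22)); cu,c=int(np.median(u)),int(np.median(v)); print(cu,c)
cv2.imwrite('pics/c3.png',cv2.resize(im[c-45:c+45,cu-50:cu+50],(800,600),interpolation=cv2.INTER_CUBIC)[:,:,::-1])
E
```

```text
t 6.33 pos [557.7 132.3 228.3] yaw 4.74 shift [ 1.7  0.  48.3] turn -0.06 F [ 0.1  0.5 -4.6] tq [-0.08  0.07 -0.03] open 17.4 grip 45.0 q6 [ 0.04 -0.05] tilt [-0.003 -0.    -1.   ]
or 103 [0.555  0.1212 0.2488]
dark 153 [array([0.5333, 0.1021, 0.183 ]), array([0.5382, 0.1152, 0.2003]), array([0.5825, 0.1454, 0.2172])]
bar 68 [0.5593 0.0727 0.1562] crest [0.5623 0.0732 0.1601] 37 0.1637586496012312
bar 76 [0.5478 0.2101 0.1559] crest [0.5509 0.2108 0.1598] 40 0.1632169368997337
253 158
```

View pics/c3.png

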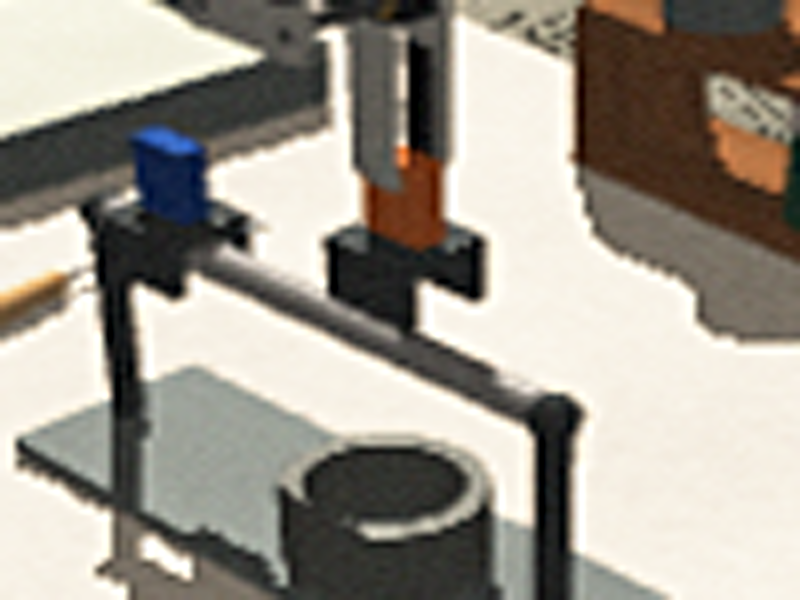

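The image shows the saddle level above the bar's free part (crown at px 405,265, bar beneath at 400,340), legs straddling; the spare is at left (170,200). Lowering.

Emit:
drive_tool([
  [1,1,0.5,6,0],
  [1,1,0.5,12,0],
  [1,1,0.5,18,0],
  [1,1,0.5,24,0],
  [1,1,0.5,30,0],
  [1,1,0.5,36,0],
  [1,1,0.5,41,0],
  [1,1,0.5,43,0],
  [1,1,0.5,43,0],
])

```text
t: 7.13
tool_pos: [0.5585, 0.134, 0.1859]
tool_rot: [-2.126, -2.312, 0.002]
wrist_force: [-0.2, -0.4, -4.7]
opening: 0.0177
gripper_force: 45.0
```

```bash
python3 -c "
from h import *
to(557.5,134,180,4.8)"
```

```text
t 7.13 pos [558.5 134.  185.9] yaw 4.8 shift [ 0.1 -1.   5.9] turn 0.0 F [-0.2 -0.4 -4.7] tq [-0.06  0.06 -0.01] open 17.7 grip 45.0 q6 [ 0.04 -0.05] tilt [-0.001 -0.    -1.   ]
```

No lateral contact. The last few mm, slowly.

Emit:
drive_tool([
  [1,0,0,2,0],
  [1,0,0,4,0],
  [1,0,0,5,0],
  [1,0,0,6,0],
  [1,0,0,6,0],
])

```text
t: 7.55
tool_pos: [0.5589, 0.134, 0.1806]
tool_rot: [-2.126, -2.312, 0.0]
wrist_force: [0.2, 0.0, -5.6]
opening: 0.0177
gripper_force: 45.0
```

```bash
python3 -c "
from h import *
to(557.5,134,180,4.8)"
```

```text
t 7.55 pos [558.9 134.  180.6] yaw 4.8 shift [ 0.1 -1.4  0.6] turn -0.0 F [ 0.2  0.  -5.6] tq [-0.09  0.05  0.06] open 17.7 grip 45.0 q6 [ 0.04 -0.05] tilt [-0. -0. -1.]
```

Emit:
drive_tool([
  [1,0,0,1,0],
  [1,0,0,1.5,0],
  [1,0,0,1.5,0],
])

```text
t: 7.8
tool_pos: [0.5592, 0.134, 0.1797]
tool_rot: [2.126, 2.312, 0.001]
wrist_force: [-0.1, -0.1, -2.6]
opening: 0.0177
gripper_force: 45.0
```

```bash
python3 -c "
from h import *
to(557.5,134,180,4.8)"
```

```text
t 7.8 pos [559.2 134.  179.7] yaw 4.8 shift [ 0.1 -1.7 -0.3] turn 0.0 F [-0.1 -0.1 -2.6] tq [-0.04  0.11  0.01] open 17.7 grip 45.0 q6 [ 0.04 -0.05] tilt [ 0.001 -0.    -1.   ]
```

Emit:
drive_tool([
  [1,0,0,0.5,0],
  [0.78,0,0,0.5,0],
  [0.74,0,0,0.5,0],
  [0.7,0,0,0.5,0],
  [0.5,0,0,0.5,0],
  [0.4,0,0,0.5,0],
  [0.3,0,0,0.5,0],
  [0.3,0,0,0.5,0],
  [0.3,0,0,0.5,0],
])

```text
t: 8.55
tool_pos: [0.559, 0.134, 0.1787]
tool_rot: [2.126, 2.312, 0.0]
wrist_force: [0.4, -0.6, 0.9]
opening: 0.058
gripper_force: 0.0
```

```bash
python3 -c "
from h import *
to(557.5,134,300,4.8)"
```

```text
t 8.55 pos [559.  134.  178.7] yaw 4.8 shift [ 1.000e-01 -1.500e+00 -1.213e+02] turn -0.0 F [ 0.4 -0.6  0.9] tq [-0.03  0.07 -0.04] open 58.0 grip 0.0 q6 [ 0.04 -0.05] tilt [ 0. -0. -1.]
```

Emit:
drive_tool([
  [0.3,0,0,-15,0],
  [0.3,0,0,-45,0],
  [0.3,0,0,-80,0],
  [0.3,0,0,-115,0],
  [0.3,0,0,-125,0],
  [0.3,0,0,-125,0],
])

```text
t: 9.05
tool_pos: [0.5608, 0.1341, 0.3079]
tool_rot: [2.123, 2.309, 0.008]
wrist_force: [0.2, -0.0, -0.4]
opening: 0.0658
gripper_force: 0.0
```

```bash
python3 - <<'E'
from h import *
to(453,-270,200,86.2)
im,d=shot('side','side4');W=world('side',d); c,cu=158,253
hs=cv2.cvtColor(im,cv2.COLOR_RGB2HSV).astype(int)
m=(hs[...,0]<16)&(hs[...,1]>150)&(W[...,2]>.17)&(W[...,0]<.62)&(W[...,1]>.08)&(W[...,1]<.19); t=W[m]; print(len(t),t.mean(0),t.max(0))
cv2.imwrite('pics/c4.png',cv2.resize(im[c-45:c+45,cu-50:cu+50],(800,600),interpolation=cv2.INTER_CUBIC)[:,:,::-1])
E
```

```text
t 9.05 pos [560.8 134.1 307.9] yaw 4.8 shift [-393.6 -142.1  107. ] turn -81.4 F [ 0.2 -0.  -0.4] tq [-0.03  0.08  0.  ] open 65.8 grip 0.0 q6 [ 0.04 -0.05] tilt [ 0.008  0.    -1.   ]
131 [0.55734466 0.12632911 0.2120228 ] [0.59832741 0.15008336 0.52811758]
```

View pics/c4.png

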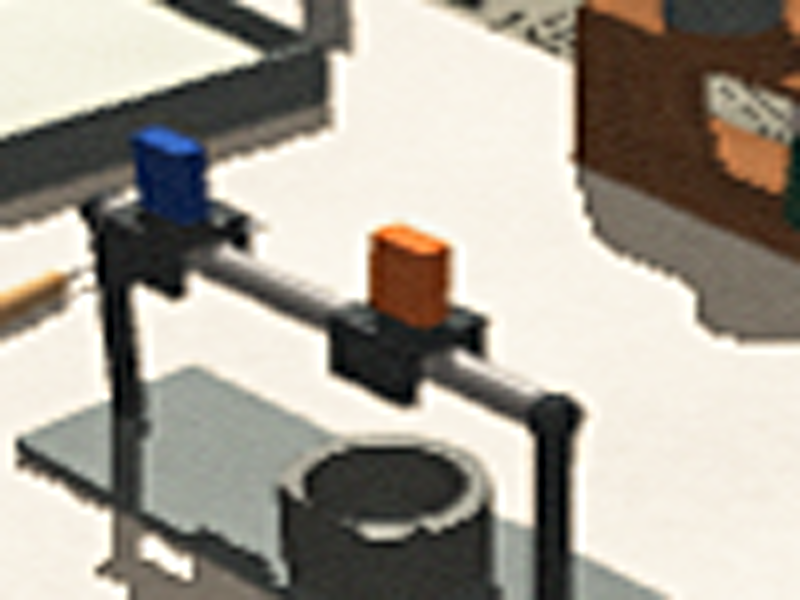

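The orange weight hangs astride the bar (grip 410,275), clear of the spare (170,175) and post. Now to the tab.

Emit:
drive_tool([
  [0.3,-30,-11,0,7],
  [0.3,-65,-23,0,14],
  [0.3,-100,-36,0,21],
  [0.3,-136,-49,0,28],
  [0.3,-172,-62,0,35],
  [0.3,-208,-75,0,42],
  [0.3,-244,-88,0,49],
  [0.3,-280,-101,0,56],
  [0.3,-316,-114,0,63],
  [0.3,-350,-126,0,70],
  [0.3,-380,-137,0,77],
  [0.3,-393,-142,0,84],
])

```text
t: 10.1
tool_pos: [0.4481, -0.2719, 0.3002]
tool_rot: [-3.126, -0.28, 0.006]
wrist_force: [-0.6, 1.2, 0.2]
opening: 0.0656
gripper_force: 0.0
```

```bash
python3 -c "
from h import *
to(453,-270,150,86.2)"
```

```text
t 10.1 pos [ 448.1 -271.9  300.2] yaw -79.75 shift [  5.7  -0.4 150.2] turn 14.05 F [-0.6  1.2  0.2] tq [ 0.    0.17 -0.04] open 65.6 grip 0.0 q6 [-0.76  0.63] tilt [-0.004  0.003 -1.   ]
```

Emit:
drive_tool([
  [0.3,3,0,30,7],
  [0.3,5,0,65,14],
  [0.3,5,0,100,14],
  [0.3,5,0,130,14],
  [0.3,5,0,150,14],
  [0.3,5,0,150,14],
  [0.3,5,0,150,14],
])

```text
t: 10.68
tool_pos: [0.4537, -0.2671, 0.1509]
tool_rot: [-3.136, 0.088, 0.007]
wrist_force: [0.8, -0.2, -0.1]
opening: 0.0659
gripper_force: 0.0
```

```bash
python3 - <<'E'
from h import *
to(453,-270,69,86.2)
im,d=shot('side','side5')
cv2.imwrite('pics/c5.png',cv2.resize(im[195:285,270:370],(800,600),interpolation=cv2.INTER_CUBIC)[:,:,::-1])
E
```

```text
t 10.68 pos [ 453.7 -267.1  150.9] yaw -93.21 shift [-0.1  3.3 81.9] turn 0.59 F [ 0.8 -0.2 -0.1] tq [-0.04  0.11 -0.01] open 65.9 grip 0.0 q6 [-0.75  0.88] tilt [-0.004  0.004 -1.   ]
```

View pics/c5.png

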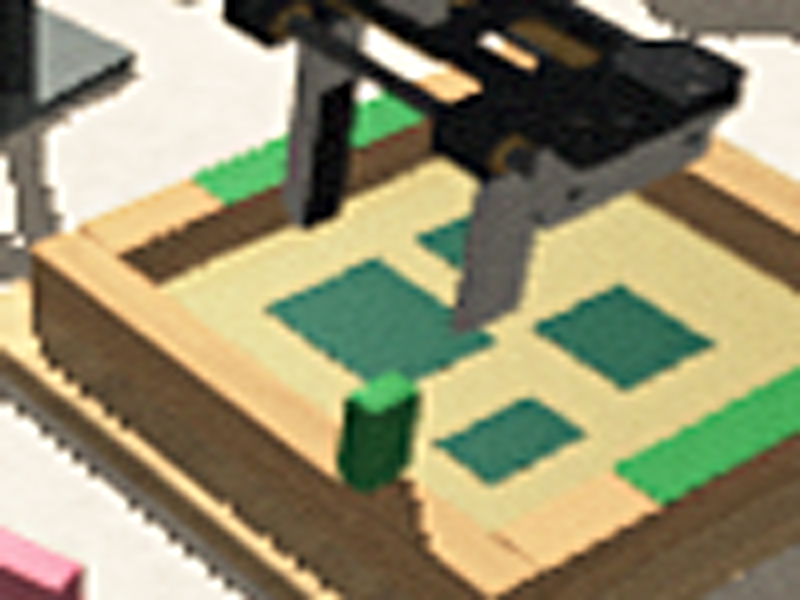

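The fingers (tips px 320,220 and 480,325) straddle the tab (380,390) along y. Descend and pinch.

Emit:
drive_tool([
  [0.3,0,3,30,0.6],
  [0.3,0,3,60,0.6],
  [0.3,0,3,76,0.6],
  [0.3,0,3,82,0.6],
  [0.3,0,3,82,0.6],
  [0.6,0,3,82,0.6],
  [0.7,0,3,82,0.6],
  [1,0,3,82,0.6],
  [1,0,3,82,0.6],
  [1,0,3,82,0.6],
  [1,0,3,82,0.6],
  [1,0,3,82,0.6],
], newtons=30)

```text
t: 11.73
tool_pos: [0.4552, -0.2716, 0.072]
tool_rot: [3.14, -0.104, 0.0]
wrist_force: [-0.0, 0.0, -0.3]
opening: 0.0227
gripper_force: 0.0
```

```bash
python3 - <<'E'
from h import *
to(453,-270,69,86.2)
E
```

```text
t 11.73 pos [ 455.2 -271.6   72. ] yaw -93.8 shift [-2.3 -1.5  3. ] turn -0.0 F [-0.   0.  -0.3] tq [ 0.04  0.16 -0.07] open 22.7 grip 0.0 q6 [-0.75  0.89] tilt [ 0. -0. -1.]
```

Emit:
drive_tool([
  [1,-2,-1.5,3,0],
  [1,-2,-1.5,3,0],
  [1,-2,-1.5,3,0],
  [1,-2,-1.5,3,0],
  [1,-2,-1.5,3,0],
  [1,-2,-1.5,3,0],
])

```text
t: 12.23
tool_pos: [0.4538, -0.2701, 0.0694]
tool_rot: [3.139, -0.104, 0.002]
wrist_force: [2.1, 0.9, 5.4]
opening: 0.0155
gripper_force: 30.0
```

```bash
python3 - <<'E'
from h import *
to(453,-270,69,86.2)
o=env.observe();M=R.from_rotvec(o['tool_rot']).as_matrix();print(M.round(3))
# arc for pad point; tool z of TCP is pad-19
p=1000*o['tool_pos']; a=np.radians(-3.8); ux=np.array([np.cos(a),np.sin(a)])
hx=np.array([589.2,-222.3])+145*ux
r0=(p[:2]-hx)@ux; h0=p[2]+19-35; print('r0',r0,'h0',h0)
for deg in (2,5,9,13,17,21,25,29,33,37,40):
    t=np.radians(deg); x=r0*np.cos(t)+h0*np.sin(t); z=-r0*np.sin(t)+h0*np.cos(t)
    d=M.T@np.r_[(x-r0)*ux,z-h0]; print(deg,d.round(1))
E
```

```text
t 12.23 pos [ 453.8 -270.1   69.4] yaw -93.8 shift [-0.8 -0.1  0.4] turn -0.0 F [2.1 0.9 5.4] tq [ 0.21 -0.1   0.07] open 15.5 grip 30.0 q6 [-0.75  0.88] tilt [ 0.001 -0.001 -1.   ]
[[ 0.998 -0.066  0.001]
 [-0.066 -0.998 -0.001]
 [ 0.001  0.001 -1.   ]]
r0 -276.9289041749572 h0 53.378108146846245
2 [ 2.   0.  -9.6]
5 [  5.7   0.  -23.9]
9 [ 11.8   0.  -42.6]
13 [ 19.2   0.  -60.9]
17 [ 27.8   0.  -78.6]
21 [ 37.6   0.1 -95.6]
25 [ 4.86e+01  1.00e-01 -1.12e+02]
29 [ 6.080e+01  1.000e-01 -1.275e+02]
33 [ 7.390e+01  1.000e-01 -1.421e+02]
37 [ 8.810e+01  1.000e-01 -1.558e+02]
40 [ 9.930e+01  1.000e-01 -1.654e+02]
```

Emit:
drive_tool([
  [1,1,0,-5,0],
  [1,2,0,-9.6,0],
  [1,4,0,-17,0],
  [1,5.7,0,-23.9,0],
  [1,8.5,0,-33,0],
  [1,11.8,0,-42.6,0],
  [1,15.3,0,-52,0],
  [1,19.2,0,-60.9,0],
  [1,23.3,0,-70,0],
  [1,27.8,0,-78.6,0],
  [1,27.8,0,-78.6,0],
])

```text
t: 13.15
tool_pos: [0.4812, -0.2719, 0.147]
tool_rot: [3.14, -0.104, -0.0]
wrist_force: [3.3, -2.0, -7.3]
opening: 0.0156
gripper_force: 30.0
```

```bash
cat > arc.py <<'E'
from h import *
to(453,-270,69,86.2)
o=env.observe();M=R.from_rotvec(o['tool_rot']).as_matrix()
p=1000*o['tool_pos']; a=np.radians(-3.8); ux=np.array([np.cos(a),np.sin(a)])
hx=np.array([589.2,-222.3])+145*ux
r=(p[:2]-hx)@ux; h=p[2]+19-35; A0=np.degrees(np.arctan2(53.4,276.9)); rad=np.hypot(276.9,53.4)
print('angle by direction',np.degrees(np.arctan2(h,-r))-A0,'radius',np.hypot(r,h),rad)
for deg in (19,21,23,25,27,29,31,33,35,37,39,40):
    t=np.radians(deg+A0); d=M.T@np.r_[(-rad*np.cos(t)-r)*ux,rad*np.sin(t)-h]; print(deg,d.round(1))
E
python3 arc.py
```

```text
t 13.15 pos [ 481.2 -271.9  147. ] yaw -93.79 shift [-28.3  -0.1  78. ] turn 0.01 F [ 3.3 -2.  -7.3] tq [-0.55 -0.22 -0.02] open 15.6 grip 30.0 q6 [-0.72  0.92] tilt [-0. -0. -1.]
angle by direction 16.783686047099824 radius 281.7555437440969 282.002074460455
19 [ 5.   0.  -9.7]
21 [ 10.1   0.  -18.1]
23 [ 15.4   0.  -26.4]
25 [ 21.1   0.  -34.5]
27 [ 27.    0.  -42.3]
29 [ 33.2   0.  -50. ]
31 [ 39.6   0.  -57.4]
33 [ 46.3   0.  -64.6]
35 [ 53.3   0.  -71.6]
37 [ 60.5   0.  -78.3]
39 [ 67.9   0.  -84.8]
40 [ 71.7   0.  -87.9]
```

Emit:
drive_tool([
  [1,5,0,-9.7,0],
  [1,10.1,0,-18.1,0],
  [1,15.4,0,-26.4,0],
  [1,21.1,0,-34.5,0],
  [1,27,0,-42.3,0],
  [1,33.2,0,-50,0],
  [1,39.6,0,-57.4,0],
  [1,46.3,0,-64.6,0],
  [1,53.3,0,-71.6,0],
  [1,60.5,0,-78.3,0],
  [1,67.9,0,-84.8,0],
  [1,71.7,0,-88,0],
])

```text
t: 14.15
tool_pos: [0.5526, -0.2766, 0.2339]
tool_rot: [-3.139, 0.104, 0.003]
wrist_force: [3.1, -4.5, -10.9]
opening: 0.0154
gripper_force: 30.0
```

Emit:
drive_tool([
  [1,0,0,0,0],
  [1,0,0,0,0],
  [1,0,0,0,0],
  [1,0,0,0,0],
  [1,0,0,0,0],
  [1,0,0,0,0],
])

```text
t: 14.65
tool_pos: [0.552, -0.2765, 0.2335]
tool_rot: [-3.139, 0.105, 0.003]
wrist_force: [2.7, -3.5, -10.8]
opening: 0.0156
gripper_force: 30.0
```

```bash
python3 arc.py; python3 - <<'E'
from h import *
a=np.radians(-3.8); ux=np.array([np.cos(a),np.sin(a)]); uy=np.array([-ux[1],ux[0]]); c=np.array([589.2,-222.3])/1000
for n in('top','side'):
    im,d=shot(n,n+'6');W=world(n,d)
    X=(W[...,:2]-c)@ux; Y=(W[...,:2]-c)@uy; Z=W[...,2]
    for nm,s in(('L rail',(Y>.108)&(Y<.12)),('R rail',(Y<-.108)&(Y>-.12)),('mesh',(abs(Y)<.09))):
        m=s&(X>-.08)&(X<.11)&(Z>.03)&(Z<.26)
        x,z=X[m],Z[m]
        for _ in range(8):
            p=np.polyfit(x,z,1); e=abs(z-np.polyval(p,x)); k=e<max(.004,1.5*np.median(e)); x,z=x[k],z[k]
        print(n,nm,m.sum(),len(x),'slope deg',np.degrees(np.arctan(-p[0])).round(2),'std',e.std().round(4), 'offset from hinge mm',(1000*((np.polyval(p,.145)-.035)*np.cos(np.arctan(p[0])))).round(1))
im=cv2.imread('pics/side6.png'); cv2.imwrite('pics/c6.png',cv2.resize(im[90:310,170:420],(750,600),interpolation=cv2.INTER_CUBIC))
E
```

```text
t 14.65 pos [ 552.  -276.5  233.5] yaw -93.82 shift [-98.9   0.2 164.6] turn -0.02 F [  2.7  -3.5 -10.8] tq [-0.87 -0.42  0.04] open 15.6 grip 30.0 q6 [-0.65  0.99] tilt [-0.002  0.001 -1.   ]
angle by direction 39.703061031125614 radius 281.36415921651127 282.002074460455
19 [-65.8   0.1  77. ]
21 [-60.7   0.1  68.5]
23 [-55.4   0.   60.2]
25 [-49.8   0.   52.1]
27 [-43.9   0.   44.3]
29 [-37.7   0.   36.6]
31 [-31.3   0.   29.1]
33 [-24.6   0.   21.9]
35 [-17.6   0.   14.9]
37 [-10.5   0.    8.2]
39 [-3.1  0.   1.7]
40 [ 0.7 -0.  -1.4]
top L rail 162 116 slope deg 38.11 std 0.001 offset from hinge mm 25.2Traceback (most recent call last):
  File "<stdin>", line 10, in <module>
    raise TypeError("expected non-empty vector for x")
TypeError: expected non-empty vector for x
```

```bash
cat > ang.py <<'E'
from h import *
import sys
a=np.radians(-3.8); ux=np.array([np.cos(a),np.sin(a)]); uy=np.array([-ux[1],ux[0]]); c=np.array([589.2,-222.3])/1000
for n in('top','side'):
    im,d=shot(n,n+sys.argv[1]);W=world(n,d)
    X=(W[...,:2]-c)@ux; Y=(W[...,:2]-c)@uy; Z=W[...,2]
    for nm,s in(('L rail',(Y>.104)&(Y<.123)),('R rail',(Y<-.104)&(Y>-.123)),('mesh',(abs(Y)<.095))):
        m=s&(X>-.10)&(X<.12)&(Z>.03)&(Z<.26)
        h0,h1=((-.016,-.008) if nm=='mesh' else (.013,.033))
        best=None
        for t in np.radians(np.arange(30,46,.5)):   # perpendicular offset from hinge, at most inliers
            e=(X-.145)*np.sin(t)+(Z-.035)*np.cos(t)
            for h in np.arange(-.020,.032,.001):
                k=m&(abs(e-h)<.002)
                if best is None or k.sum()>best[0]: best=(k.sum(),t,h,k)
        if best[0]<15: print(n,nm,'few',best[0]);continue
        p=np.stack([X[best[3]],Z[best[3]]],1).astype(np.float32)
        vx,vz,x0,z0=cv2.fitLine(p,cv2.DIST_HUBER,0,.001,.001).ravel(); t=np.arctan(-vz/vx)
        print(n,nm,best[0],'deg',np.degrees(t).round(2),'perp off mm',(1000*((x0-.145)*np.sin(t)+(z0-.035)*np.cos(t))).round(1),'span',np.ptp(p[:,0]).round(3))
E
python3 ang.py 7; python3 -c "
import cv2
im=cv2.imread('pics/side7.png'); cv2.imwrite('pics/c6.png',cv2.resize(im[90:310,170:420],(682,600),interpolation=cv2.INTER_CUBIC))"
```

```text
top L rail 175 deg 38.82 perp off mm 23.6 span 0.192
top R rail few 0
top mesh 706 deg 39.0 perp off mm -11.0 span 0.197
side L rail 40 deg 38.41 perp off mm 26.3 span 0.179
side R rail 66 deg 38.56 perp off mm 25.4 span 0.182
side mesh 140 deg 42.1 perp off mm 6.8 span 0.188
```

View pics/c6.png

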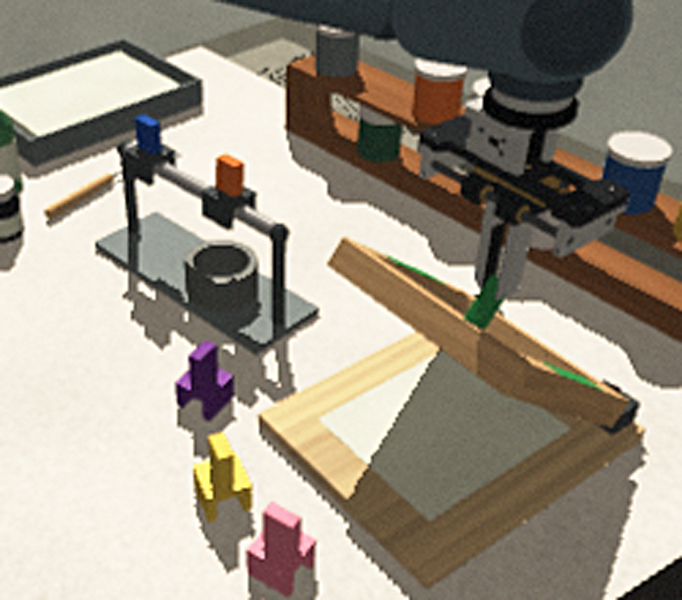

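The screen is held open by the green tab (485,305), and the saddle is still on the bar (228,190). The camera reads about 38.9° against 39.7° by kinematics, so a small raise is due.

Emit:
drive_tool([
  [1,1,0,-1,0],
  [1,2,0,-2,0],
  [1,3,0,-2.5,0],
  [1,3,0,-2.5,0],
  [1,3,0,-2.5,0],
  [1,3,0,-2.5,0],
  [1,3,0,-2.5,0],
  [1,3,0,-2.5,0],
])

```text
t: 15.47
tool_pos: [0.5547, -0.2767, 0.2356]
tool_rot: [-3.139, 0.105, 0.004]
wrist_force: [3.2, -4.9, -11.4]
opening: 0.0155
gripper_force: 30.0
```

```bash
python3 arc.py|head -2; python3 ang.py 8
```

```text
t 15.47 pos [ 554.7 -276.7  235.6] yaw -93.82 shift [-101.4    0.2  166.9] turn -0.02 F [  3.2  -4.9 -11.4] tq [-0.9  -0.29 -0.03] open 15.5 grip 30.0 q6 [-0.64  0.99] tilt [-0.003  0.001 -1.   ]
angle by direction 40.40000787983094 radius 281.3669976538125 282.002074460455
top L rail 169 deg 39.43 perp off mm 23.3 span 0.18
top R rail few 0
top mesh 672 deg 39.81 perp off mm -11.5 span 0.193
side L rail 39 deg 39.08 perp off mm 26.4 span 0.178
side R rail 60 deg 39.06 perp off mm 26.0 span 0.182
side mesh 135 deg 43.05 perp off mm 5.9 span 0.185
```

```bash
python3 -c "
from rig import env
print(env.hand_in())"
```

```text
the job is handed in; nothing more can be done
None
```

The orange weight hangs astride the free part of the rack's bar, released while the screen was still shut, and the gripper is holding the screen by its tab at about 40° (39.1–39.8° from the top-camera and side-rail fits, 40.4° from the arm's position); I handed the job in at about 15.6 s and got no verdict back.

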